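Weigh the ink pot from the back of the jar rack

ROBOT

A 6-joint arm with a two-finger parallel gripper is mounted at the origin on the work surface. World frame = base frame: x ahead of the robot, y to its left, z up, the work surface at z = 0. Lengths are in mm, angles in rad, forces in N, time in s.
With the tool pointing down it reaches from about 300 to 775 mm from the base axis. Payload 14.6 kg.
Tool frame: the origin (TCP) lies between the finger pads; the fingertips stand 22 mm ahead of it and the grasp point (between the pads) lies 3 mm ahead of it (manip.tcp_to_tips is the distance from the TCP to the fingertips, in mm); y points along the fingers, z is the direction in which the jaws open and shut, and the axes are right-handed (so a half turn about y gives the same grasp; the last joint's range is limited). The gripper opens to 94 mm and grips with 3 to 60 N. Pads are 16 mm wide; open, the fingers measure 119 mm over their backs; the gripper's body (75 mm by 177 mm) begins 78 mm behind the grasp point.
Start: joints at [-1.412, 0.3, 1.521, -0, 1.321, -0.067], TCP at [123.131, -536.03, 227.446] pointing down, gripper open.
Joint ranges: [-3.03, 3.03], [-0.79, 2.21], [0.23, 2.52], [-1.04, 4.18], [0, 3.07], [-2.55, 2.55]. Speed limits (rad/s): [2.22, 2.22, 2.57, 3.14, 3.14, 3.14].

INTERFACE

Orientations are given as [roll, pitch, yaw] about the fixed x, y, z axes, in that order (R = Rz(yaw) Ry(pitch) Rx(roll)).
In Python, from cell import manip gives the robot as it stands.
- The arm moves only by the shell command python3 -m jog 'ROWS' [OPENING] [FORCE]. ROWS is JSON, one flat list of numbers, 6 for each row, row after row: the shift along the tool's x, y, z in mm, then the turn, a rotation vector about the tool's x, y, z in degrees. A call has 1 to 10 rows; each row is the pose to reach, as a shift and turn from the pose commanded when the call began, along the tool's axes at that moment; what a row does not reach only later rows make up. A row lasts 1/12 s, in which the tool goes at most 41.7 mm and 7.16 degrees, less where a joint would pass 70% of its speed; a pose out of reach is approached as far as the arm can. A call with a gripper value outside its range is refused whole. OPENING is the finger opening in mm, from 0 to 94, set as the call begins (- or left out, the last holds). The fingers move at their own pace and stop on an object; FORCE is the grip in N (left out, the last holds). Time passes only in rows, so rows that repeat a pose let the fingers close. It gives the time, the measured TCP pose, the force and the opening at its end, in the units of the state.
- manip.read_state(): the state, without advancing time (a new reading comes with each control period).
- manip.camera(name): name is "scene" or "side" or "wrist"; returns a dict with "img" (400x640x3 uint8, red, green, blue), "intrinsics" (3x3 intrinsics, pixels), "k1" (the pictures are not rectified: a ray, as slopes to the right and down, at radius r is drawn at 1 + k1 r^2 times it, then the intrinsics apply), "origin" and "orientation" of the camera in the world. Camera axes: x right, y down, z forward; pixel columns grow to the right and rows downward; lengths in mm; the calibration is good to about 2 mm. A picture is of the moment at which its call begins. There is no depth.
- manip.sign_off(): hands the job in, once; it reports no verdict.
Trained networks look in a picture, given as the dict that the camera call returned (one of the last four; its "shot" number tells which), for a name from the list of things; names that differ only in an ending like _2 or _b are one class to them, and where a whole thing is asked for, a point or a joint stands for the part that bears it (a point fixed in the world has none). Each returns a list of dicts, best first, with "score" (0 to 1); they miss things now and then, are a little off and sometimes report something else, mostly with a low value. They report only what shows in the picture. A call takes as long as a camera call.
- manip.masks_of(thing, picture): "pixels" (400x640 bool, what is visible of it) and "xy" ([column, row] in pixels, amid what is visible of it).
- manip.tip_of(thing, picture): "xy" ([column, row] in pixels: a listed point, or the origin of a listed thing).
The state is a dict: "clock": time; "joints": joint angles; "qd": joint speeds; "effort": joint torques, N m; "eef_pos": TCP position; "eef_rot": TCP orientation; "wrist_force": force on the tool from outside, world axes, zero at the start; "moment": the same for the moment, N m; "finger_gap": finger opening in mm.
Only numpy, scipy, OpenCV 4.12 (cv2) and the standard library are available. Lean on these libraries where they do the work, as an engineer would, in place of code of your own. Each camera call takes 0.05 s, during which the arm holds its last target.

TASK

Fetch the small ink pot from the back of the jar rack and stand it in the middle of the scale's round pan: first clear the two jars in front of it out of the way, standing both in the steel tray, and only once the pot is on the scale put each jar back on its own seat on the rack, where it stood before, not swapped. They are glass: keep them upright and set them down gently. Leave the dropper bottle, the drilled block and the loose jar lid where they are.

Things in the scene. Friction and masses are not known exactly. Their poses are not given: they have to be found in the camera images.
- jar_wide: The wide jar: upright round screw-top glass jar with dark contents, paper label band and steel lid; loose; 62 mm diameter, 120 mm tall in all (the top 16 mm is the lid, 56 mm diameter), about 0.36 kg. Origin at the centre of its underside, z up along its axis. At the start it stands on one of the two front seats of the rack, left or right.
- jar_slim: The slim jar: like the wide jar but slimmer and taller; loose; 48 mm diameter, 150 mm tall in all (the top 16 mm is the lid, 42 mm diameter), about 0.28 kg. Origin at the centre of its underside, z up along its axis. At the start it stands on the other front seat of the rack.
- pot: The ink pot: small amber glass pot with black cap; loose; 42 mm diameter, 48 mm tall in all (the top 12 mm is the cap, 41 mm diameter), about 0.10 kg. Origin at the centre of its underside, z up. At the start it stands on the rack's back seat, behind and between the two jars, which are much taller and leave a gripper no room round it.
- rack: Jar rack: fixed pine board, x -55 to +105 mm, y -95 to +95 mm, top 18 mm above the bench; low back rail at x = 110 mm, 10 mm thick, top 40 mm above the bench. Flat ring outlines mark two front seats at (0, +45) and (0, -45) mm and a back seat at (+48, 0); things stand within 5 mm of seat centres. Origin at bench level midway between front seats; x points to the rail.
- tray: The steel tray, the side area: fixed, open, 240 mm (its x) by 150 mm (its y), rim 18 mm above the bench, walls and floor 5 mm thick (floor surface 5 mm above the bench). Origin at the centre of its underside on the bench. It lies left or right of the rack, with the scale on the other side.
- scale: The kitchen scale: fixed white slab, 22 mm high, reaching from its x = -120 to +70 mm and 150 mm wide in y, with a round aluminium pan of 110 mm diameter whose flat top is 36 mm above the bench and does not give. Origin on the bench exactly below the pan's centre; z up; its dark display is at -x.
- dropper: Bystander: small amber dropper bottle, 32 mm diameter, 95 mm tall with its black rubber bulb; loose, beyond the rack. Origin at the centre of its underside.
- drilled_block: Bystander: pale wooden block with rows of small holes, 100 (its x) by 180 by 40 mm; loose, 0.33 kg, beyond the rack. Origin at the centre of its underside.
- lid: Bystander: loose steel jar lid lying flat on the bench beyond the rack, 60 mm diameter, 12 mm high. Origin at the centre of its underside.

How it is judged (in metres and radians):
On the way, in this order (a step that is already met when the one before it is completed fails the run):
1. both jars stand upright and released in the steel tray (x of jar_wide in the frame of tray between -0.1 and 0.1 m and y of jar_wide in the frame of tray between -0.055 and 0.055 m and z of each of jar_wide, jar_slim in the frame of tray below 0.01 m and contact force between each of jar_wide, jar_slim and the fingers below 0.1 N and linear speed of each of jar_wide, jar_slim below 0.02 m/s and angle between each of jar_wide, jar_slim's own z axis and vertical below 0.06 rad and x of jar_slim in the frame of tray between -0.1 and 0.1 m and y of jar_slim in the frame of tray between -0.055 and 0.055 m), for 0.2 s.
2. the pot stands released in the middle of the scale's pan while both jars still stand in the tray (all of step 1 and horizontal distance between pot and scale below 0.015 m and z of pot in the frame of scale between 0.031 and 0.041 m and contact force between pot and the fingers below 0.1 N and linear speed of pot below 0.02 m/s and angle between pot's own z axis and vertical below 0.06 rad), for 0.2 s.
At the end, for the whole second after the job is handed in: The pot stands upright and at rest on the scale's pan, within 15 mm of its centre; each jar stands upright and at rest on the rack within 15 mm of where it itself stood at the start; all are released (horizontal distance between pot and scale below 0.015 m and z of pot in the frame of scale between 0.031 and 0.041 m and contact force between each of pot, jar_wide, jar_slim and the fingers below 0.1 N and linear speed of each of pot, jar_wide, jar_slim below 0.02 m/s and angle between each of pot, jar_wide, jar_slim's own z axis and vertical below 0.06 rad and distance of each of jar_wide, jar_slim from where it was at the start of the episode below 0.015 m); the robot touches nothing.
It fails at once if a jar or the pot is tipped (more than 0.5 rad) (angle between any of jar_wide, jar_slim, pot's own z axis and vertical above 0.5 rad).
It fails at once if a jar or the pot is dropped or banged down (more than 60 N on tray, rack or scale) (contact force between any of jar_wide, jar_slim and tray above 60 N or contact force between any of jar_wide, jar_slim, pot and rack above 60 N or contact force between pot and scale above 60 N).
It fails at once if the dropper bottle, the drilled block or the loose lid is moved by more than 30 mm (distance of any of dropper, drilled_block, lid from where it was at the start of the episode above 0.03 m).
It also fails if it takes over 134 s, if anything falls off the work surface, if the arm or the gripper's body presses on something with over 40 N, if the wrist force passes 120 N, or if a joint passes its speed limit or range.

## Working session

There is one attempt and no reset: what is moved stays moved. The work goes in short steps, Python scripts to look and compute and a shell command to move; the robot and the scene stay as the last step left them, time stands still between calls to the robot, and variables do not carry over. Pictures are saved under pics/ and viewed, and the job is handed in when it is done.

```bash
ls; mkdir -p pics; python3 - <<'E'
from cell import manip
import cv2
print(manip.read_state())
for n in ["scene","side","wrist"]:
    p=manip.camera(n); cv2.imwrite(f"pics/{n}0.png",p["img"][:,:,::-1])
    print(n,{k:(v.tolist() if hasattr(v,'tolist') else v) for k,v in p.items() if k!="img"})
    for t in ["jar_wide","jar_slim","pot","rack","tray","scale","dropper","drilled_block","lid"]:
        r=manip.tip_of(t,p); print(t,[(round(a["score"],2),[round(float(q)) for q in a["xy"]]) for a in r[:2]])
E
```

```text
pics
{'clock': 0.0, 'joints': array([-1.41158323e+00,  3.00457476e-01,  1.52160557e+00,  6.86367278e-06,
        1.32070832e+00, -6.66583827e-02]), 'qd': array([-0.00077132, -0.00038206, -0.00114103, -0.00114952,  0.00048016,
        0.00164194]), 'effort': array([-2.52076876e-03, -5.31807375e+01, -3.52737951e+01,  7.07219448e-02,
        2.43869046e-02, -5.68083078e-05]), 'eef_pos': array([ 123.10350239, -535.79018858,  226.88343358]), 'eef_rot': array([-1.57197198e+00,  8.51461873e-05, -2.91572292e+00]), 'wrist_force': array([-0.35646406, -0.46382684,  0.10308188]), 'moment': array([ 0.04659258, -0.03749557,  0.04787058]), 'finger_gap': 94.3414464951505}
scene {'intrinsics': [[456.87328561319504, 0.0, 322.21993321288875], [0.0, 456.87328561319504, 196.19863461424177], [0.0, 0.0, 1.0]], 'k1': -0.08322547218490893, 'origin': [1068.157286175418, 253.3371447804487, 899.1419871463706], 'orientation': [-2.6016027869811285, 0.007385470256777493, 2.0668266950463052], 'shot': 1}
jar_wide [(0.75, [359, 172])]
jar_slim [(0.97, [336, 150])]
pot [(0.87, [334, 173])]
rack [(0.72, [347, 165]), (0
[... 411 characters left out ...]
6330870446246593, -2.336723471723081], 'shot': 2}
jar_wide [(0.89, [337, 250])]
jar_slim [(0.8, [378, 234])]
pot []
rack [(0.97, [356, 247])]
tray [(0.86, [432, 167])]
scale []
dropper [(0.57, [222, 213]), (0.2, [246, 190])]
drilled_block [(0.76, [333, 135])]
lid [(0.85, [246, 186])]
wrist {'intrinsics': [[284.63428265956424, 0.0, 318.41759784369884], [0.0, 284.63428265956424, 197.4363297991336], [0.0, 0.0, 1.0]], 'k1': -0.011584125560216802, 'origin': [190.1340817007098, -520.1328788502901, 385.18401390793406], 'orientation': [2.90053242152176, -0.00025871851639847065, -1.3441659755162263], 'shot': 3}
jar_wide []
jar_slim []
pot []
rack []
tray []
scale []
dropper []
drilled_block []
lid []
```

View pics/scene0.png

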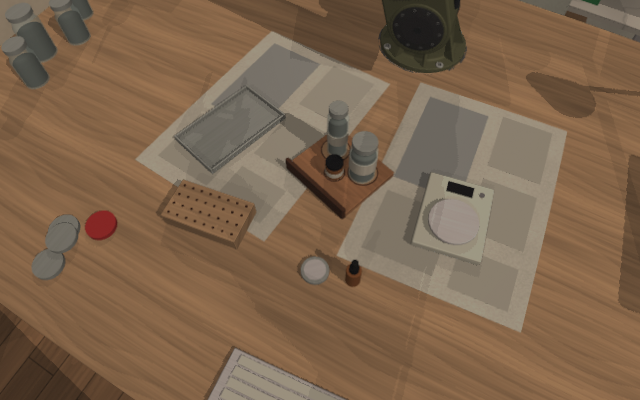

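View pics/side0.png

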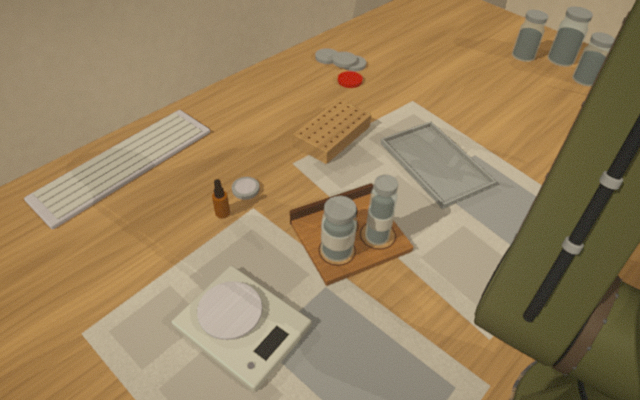

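View pics/wrist0.png

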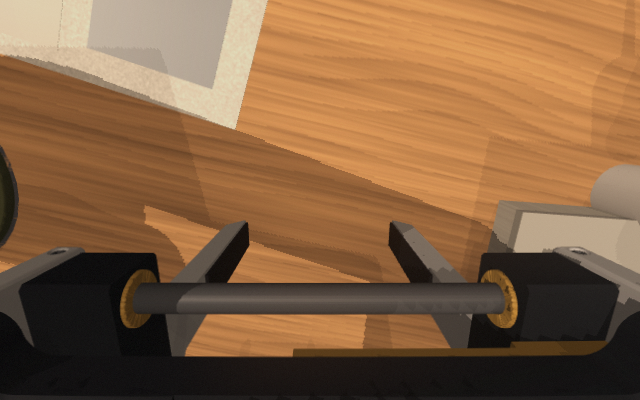

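```bash
cat > h.py <<'E'
import numpy as np, cv2
from scipy.spatial.transform import Rotation as R
from scipy.optimize import minimize
def proj(p,P):
    M=R.from_euler('xyz',p["orientation"]).as_matrix()
    c=(np.atleast_2d(P)-np.array(p["origin"]))@M
    s=c[:,:2]/c[:,2:]; s=s*(1+p["k1"]*(s**2).sum(1,keepdims=True))
    K=np.array(p["intrinsics"]); return s*[K[0,0],K[1,1]]+K[:2,2]
def ray(p,xy,z):
    K=np.array(p["intrinsics"]); u=(np.array(xy,float)-K[:2,2])/[K[0,0],K[1,1]]
    s=u.copy()
    for _ in range(20): s=u/(1+p["k1"]*(s**2).sum())
    d=R.from_euler('xyz',p["orientation"]).as_matrix()@np.r_[s,1]
    o=np.array(p["origin"]); return o+d*(z-o[2])/d[2]
def cyl(d,z0,z1):
    a=np.linspace(0,2*np.pi,40,endpoint=False)
    return np.vstack([np.c_[d/2*np.cos(a),d/2*np.sin(a),0*a+z] for z in (z0,z1)])
def box(x0,x1,y0,y1,z0,z1):
    return np.array([[x,y,z] for x in(x0,x1) for y in(y0,y1) for z in(z0,z1)],float)
MOD=dict(jar_wide=[cyl(62,0,104),cyl(56,104,120)],jar_slim=[cyl(48,0,134),cyl(42,134,150)],
 pot=[cyl(42,0,36),cyl(41,36,48)],rack=[box(-55,105,-95,95,0,18),box(105,115,-95,95,0,40)],
 tray=[box(-120,120,-75,75,0,18)],scale=[box(-120,70,-75,75,0,22),cyl(110,22,36)],
 dropper=[cyl(32,0,60)],drilled_block=[box(-50,50,-90,90,0,40)],lid=[cyl(60,0,12)])
S=4
def sil(p,t,q,z):
    im=np.zeros((400,640),np.uint8); c,s=np.cos(q[2]),np.sin(q[2])
    for pts in MOD[t]:
        P=pts@np.array([[c,s,0],[-s,c,0],[0,0,1]])+[q[0],q[1],z]
        h=cv2.convexHull((proj(p,P)*16).astype(np.int32)[:,None])
        cv2.fillConvexPoly(im,h,255,cv2.LINE_AA,4)
    return im/255.
def cost(q,t,z,views):
    e=0
    for p,m,ok in views:
        s=sil(p,t,q,z); d=np.abs(s-m)[ok].sum(); e+=d/max(1,m.sum())
    return e/len(views)
def fit(t,z,views,q0,yaw=True):
    n=3 if yaw else 2
    best=None
    for k in range(2):
        q=q0 if best is None else best
        sx=np.vstack([q[:n]]+[q[:n]+np.eye(3)[i,:n]*[12,12,.15][i]/(1+2*k) for i in range(n)])
        r=minimize(lambda v:cost(np.r_[v,q0[2:] if n==2 else []],t,z,views),q[:n],method='Nelder-Mead',options=dict(initial_simplex=sx,xatol=.05,fatol=1e-5,maxiter=250))
        best=np.r_[r.x,q0[2:] if n==2 else []]
    return best,r.fun
E
python3 - <<'E'
from cell import manip
from h import *
import pickle
names=list(MOD)
M={}
for n in ("scene","side"):
    p=manip.camera(n)
    for t in names:
        r=manip.masks_of(t,p)
        M[n,t]=[(a["score"],a["pixels"],a["xy"]) for a in r[:2]]
        print(n,t,[(round(a["score"],2),np.round(a["xy"]).tolist(),int(a["pixels"].sum())) for a in r[:3]])
    M[n]=p
pickle.dump(M,open("m.pkl","wb"))
p=M["scene"]
for t,xy,z in [("rack",(347,165),0),("tray",(229,128),0),("scale",(455,221),36),("jar_wide",(365,140),138),("jar_slim",(338,107),168)]:
    print(t,ray(p,xy,z).round())
p=M["side"]
for t,xy,z in [("rack",(356,247),0),("tray",(432,167),0),("scale",(229,310),36),("jar_wide",(339,208),138),("jar_slim",(385,184),168)]:
    print(t,ray(p,xy,z).round())
E
```

```text
scene jar_wide [(0.74, [362.0, 155.0], 1301)]
scene jar_slim [(0.87, [339.0, 130.0], 1040)]
scene pot [(0.55, [334.0, 168.0], 437)]
scene rack [(0.83, [333.0, 181.0], 3360), (0.42, [450.0, 216.0], 5387)]
scene tray [(0.79, [229.0, 126.0], 4929)]
scene scale [(0.7, [207.0, 211.0], 3886), (0.56, [453.0, 217.0], 5428)]
scene dropper [(0.72, [353.0, 272.0], 344)]
scene drilled_block [(0.85, [209.0, 214.0], 3901)]
scene lid [(0.73, [316.0, 270.0], 567)]
side jar_wide [(0.86, [338.0, 229.0], 1999)]
side jar_slim [(0.86, [385.0, 208.0], 1712)]
side pot []
side rack [(0.71, [352.0, 243.0], 4607), (0.43, [221.0, 201.0], 532)]
side tray [(0.98, [434.0, 169.0], 5269)]
side scale [(0.57, [242.0, 325.0], 9564)]
side dropper [(0.63, [219.0, 200.0], 473)]
side drilled_block [(0.87, [332.0, 131.0], 2840), (0.35, [353.0, 244.0], 4811)]
side lid [(0.86, [246.0, 188.0], 489)]
rack [493.   2.   0.]
tray [ 531. -314.    0.]
scale [536. 282.  36.]
jar_wide [506.  45. 138.]
jar_slim [476. -35. 168.]
rack [494.   3.  -0.]
tray [ 531. -295.    0.]
scale [533. 281.  36.]
jar_wide [507.  48. 138.]
jar_slim [474. -30. 168.]
```

```bash
python3 - <<'E'
from h import *
import pickle
M=pickle.load(open("m.pkl","rb"))
print("disp",ray(M["scene"],(460,188),22),ray(M["side"],(271,343),22))
idx={("scene","scale"):1}
occ={n:sum((M[n,t][0][1] for t in("jar_wide","jar_slim","pot") if M[n,t]),np.zeros((400,640),bool))>0 for n in("scene","side")}
occ={n:cv2.dilate(o.astype(np.uint8),np.ones((3,3)))>0 for n,o in occ.items()}
g=dict(rack=([493,2,-.37],0),tray=([531,-305,0.3],0),scale=([535,282,0.2],0),jar_wide=([507,46,0],18),jar_slim=([475,-32,0],18),pot=([530,-10,0],18),lid=([780,90,0],0),drilled_block=([750,-170,0.3],0))
g["lid"]=(list(ray(M["scene"],(316,272),0)[:2])+[0],0)
g["drilled_block"]=(list(ray(M["scene"],(209,214),20)[:2])+[0],0)
g["dropper"]=(list(ray(M["scene"],(355,279),0)[:2])+[0],0)
out={}
for t,(q0,z) in g.items():
    yaw=t in("rack","tray","scale","drilled_block")
    V=[]
    for n in("scene","side"):
        L=M[n,t]
        if not L: continue
        i=idx.get((n,t),0); m=L[i][1]
        ok=~occ[n] if t in("rack",) else np.ones((400,640),bool)
        if t=="pot": ok=~(cv2.dilate((M[n,"jar_wide"][0][1]|M[n,"jar_slim"][0][1]).astype(np.uint8),np.ones((3,3)))>0)
        V.append((M[n],m.astype(float),ok))
    res=[]
    for vs in ([V]+([[v] for v in V] if len(V)>1 else [])):
        best=min((fit(t,z,vs,np.array(q0[:2]+[y],float),yaw) for y in ([q0[2],q0[2]+.3,q0[2]-.3, q0[2]+.7, q0[2]-.7] if yaw else [0])),key=lambda r:r[1])
        res.append(best)
    out[t]=res[0][0]
    print(t,[(np.round(r[0],3).tolist(),round(r[1],3)) for r in res])
pickle.dump(out,open("poses.pkl","wb"))
for n in("scene","side"):
    im=M[n]["img"][:,:,::-1].copy()
    for t,q in out.items():
        s=(sil(M[n],t,q,g[t][1])>.5).astype(np.uint8)
        c,_=cv2.findContours(s,cv2.RETR_EXTERNAL,cv2.CHAIN_APPROX_NONE); cv2.drawContours(im,c,-1,(0,0,255),1)
    cv2.imwrite(f"pics/fit_{n}.png",cv2.resize(im[60:380,100:520],None,fx=1.8,fy=1.8))
E
```

```text
disp [441.76444839 263.333852    22.        ] [443.92523585 264.17012774  22.        ]
rack [([489.617, 3.386, -0.322], np.float64(0.065)), ([489.384, 3.923, -0.319], np.float64(0.061)), ([491.052, 2.538, -0.328], np.float64(0.061))]
tray [([531.307, -308.704, -0.272], np.float64(0.04)), ([530.571, -309.151, -0.269], np.float64(0.034)), ([532.601, -307.879, -0.271], np.float64(0.041))]
scale [([535.383, 278.396, 0.153], np.float64(0.044)), ([533.951, 278.19, 0.154], np.float64(0.05)), ([535.932, 278.134, 0.155], np.float64(0.035))]
jar_wide [([506.655, 45.311, 0.0], np.float64(0.1)), ([509.497, 46.426, 0.0], np.float64(0.113)), ([508.403, 43.423, 0.0], np.float64(0.086))]
jar_slim [([475.19, -35.271, 0.0], np.float64(0.144)), ([471.842, -36.418, 0.0], np.float64(0.188)), ([476.333, -37.089, 0.0], np.float64(0.099))]
pot [([537.125, -10.506, 0.0], np.float64(0.081))]
lid [([765.983, 62.745, 0.0], np.float64(0.245)), ([762.623, 63.452, 0.0], np.float64(0.284)), ([765.221, 63.016, 0.0], np.float64(0.202))]
drilled_block [([763.616, -204.115, 0.146], np.float64(0.083)), ([762.636, -203.381, 0.121], np.float64(0.076)), ([763.748, -205.835, 0.187], np.float64(0.081))]
dropper [([744.549, 141.907, 0.0], np.float64(0.244)), ([743.221, 141.62, 0.0], np.float64(0.189)), ([748.153, 139.503, 0.0], np.float64(0.245))]
```

View pics/fit_scene.png

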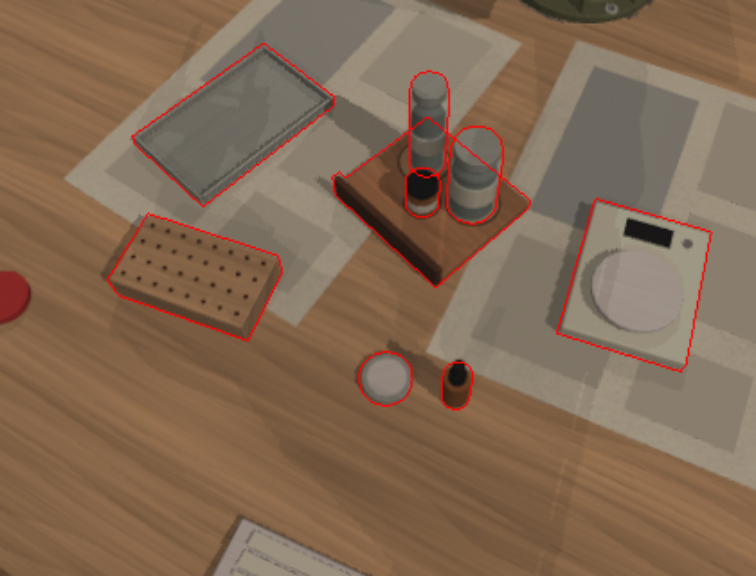

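View pics/fit_side.png

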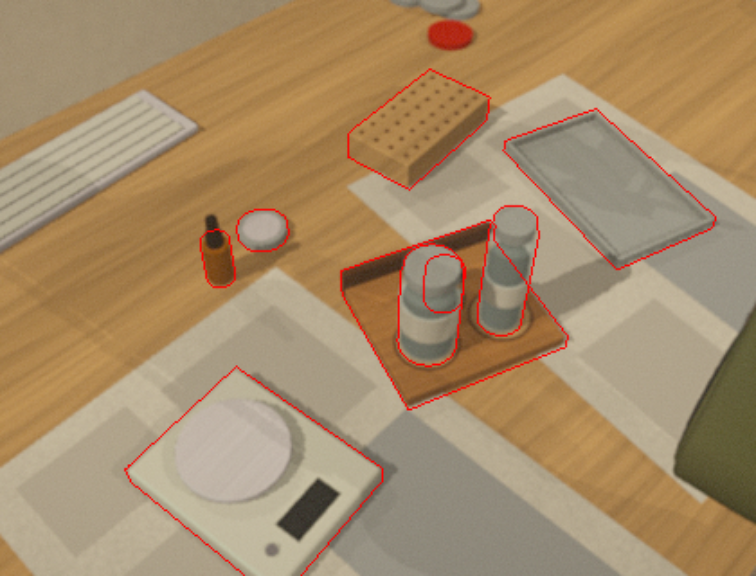

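```bash
cat > go.py <<'E'
import sys,numpy as np
from cell import manip
from scipy.spatial.transform import Rotation as R
# usage go.py x y z [jawangle]: tool shift from measured pose
s=manip.read_state(); M=R.from_euler('xyz',s["eef_rot"]).as_matrix()
t=np.array([float(a) for a in sys.argv[1:4]])
print("at",s["eef_pos"].round(1),s["eef_rot"].round(3),"F",s["wrist_force"].round(1),"gap",round(s["finger_gap"],1),"t",round(s["clock"],2),"j",s["joints"].round(2))
print("shift",(M.T@(t-s["eef_pos"])).round(1))
if len(sys.argv)>4:
    y=float(sys.argv[4])-np.pi/2
    T=R.from_euler('xyz',[-np.pi/2,0,y]); print("turn",np.degrees((R.from_matrix(M.T)*T).as_rotvec()).round(1))
E
python3 go.py 475 -35.5 240 -0.3
python3 -m jog '[-455,-13,-409,0,-60,0, -455,-13,-409,0,-60,0, -455,-13,-409,0,-60,0, -455,-13,-409,0,-60,0, -455,-13,-409,0,-60,0, -455,-13,-409,0,-60,0, -455,-13,-409,0,-60,0, -455,-13,-409,0,-60,0, -455,-13,-409,0,-60,0, -455,-13,-409,0,-60,0]' 94 30
python3 go.py 475 -35.5 240 -0.3
```

```text
at [ 123.2 -536.   227.4] [-1.571  0.    -2.916] F [-0.1  0.4  0.7] gap 93.6 t 2.5 j [-1.41  0.3   1.52  0.    1.32 -0.07]
shift [-455.   -12.5 -409. ]
turn [  0.  -59.9  -0. ]
clock: 3.33
eef_pos: [363.4, -193.4, 236.7]
eef_rot: [-1.57, -0.0, -1.865]
wrist_force: [1.2, -1.2, 0.0]
finger_gap: 94.0
at [ 363.4 -193.4  236.7] [-1.57  -0.    -1.865] F [ 1.2 -1.2  0. ] gap 94.0 t 3.33 j [-0.58 -0.02  1.87 -0.    1.3  -0.28]
shift [-183.5   -3.3   61. ]
turn [-0.   0.3  0. ]
```

```bash
python3 -m jog '[0,0,0,0,0,0, 0,0,0,0,0,0, 0,0,0,0,0,0]' >/dev/null; python3 go.py 475 -35.5 240 -0.3
```

```text
at [ 362.6 -195.5  236.3] [-1.571 -0.    -1.868] F [ 0.4 -0.5  0.5] gap 94.2 t 3.58 j [-0.58 -0.02  1.87 -0.    1.3  -0.29]
shift [-185.9   -3.7   60.6]
turn [-0.   0.2  0. ]
```

```bash
python3 -m jog '[-40,-1,13,0,0,0, -80,-2,26,0,0,0, -120,-3,39,0,0,0, -150,-3.5,49,0,0,0, -172,-4,56,0,0,0, -183,-4,60,0,0,0, -186,-4,60.5,0,0,0, -186,-4,60.5,0,0,0, -186,-4,60.5,0,0,0, -186,-4,60.5,0,0,0]' >/dev/null; python3 go.py 475 -35.5 108 -0.3
python3 - <<'E'
from cell import manip
from h import *
for n in("wrist","scene"):
    p=manip.camera(n); cv2.imwrite(f"pics/{n}1.png",p["img"][:,:,::-1])
    if n=="wrist":
        for t in("jar_slim","jar_wide","pot"):
            for z in(18,):
                print(t,[(a["score"],np.round(a["xy"]),ray(p,a["xy"],18).round(1)) for a in manip.tip_of(t,p)[:1]])
        im=p["img"][:,:,::-1].copy()
        for q,d,z in [((475,-35.5),42,168),((507,45),56,138),((537,-10.5),41,66)]:
            P=cyl(d,z,z)[:40]+[q[0],q[1],0]
            cv2.polylines(im,[proj(p,P).astype(np.int32)[:,None]],True,(0,0,255),1)
        cv2.imwrite("pics/wrist1.png",im)
E
```

```text
at [474.6 -36.5 240.4] [-1.571 -0.    -1.87 ] F [-0.8  0.7 -0.4] gap 93.6 t 4.42 j [-0.15  0.12  1.7  -0.    1.31  0.15]
shift [ -1.1 132.4   0. ]
turn [-0.  0.  0.]
jar_slim [(0.93, array([320., 182.]), array([475.6, -39.5,  18. ]))]
jar_wide [(0.83, array([325., 113.]), array([508. ,  44.2,  18. ]))]
pot [(0.97, array([361., 150.]), array([539.5, -14.8,  18. ]))]
```

View pics/wrist1.png

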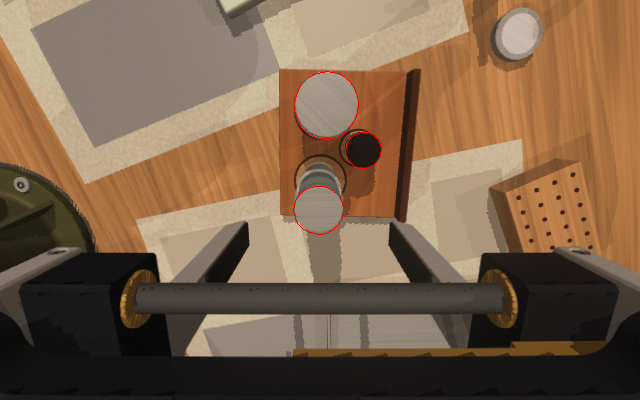

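View pics/scene1.png

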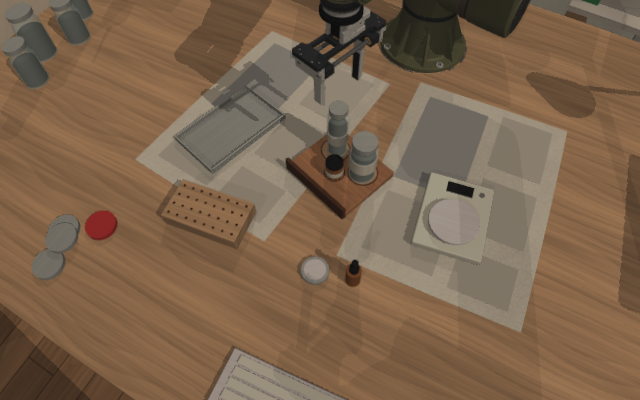

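```bash
python3 - <<'E'
from h import *
import pickle
M=pickle.load(open("m.pkl","rb"))
d=np.array([np.cos(-.3),np.sin(-.3),0])*50
for z in(218,240): print(proj(M["scene"],[np.array([474.6,-36.5,z])+d,np.array([474.6,-36.5,z])-d]))
E
```

```text
[[320.65762121 102.76682028]
 [355.19776433  77.44830925]]
[[320.54197972  95.03329665]
 [355.76519217  69.55286383]]
```

```bash
python3 -m jog '[-1,25,0,0,0,0, -1,50,0,0,0,0, -1,75,0,0,0,0, -1,95,0,0,0,0, -1,112,0,0,0,0, -1,124,0,0,0,0, -1,130,0,0,0,0, -1,132,0,0,0,0, -1,132,0,0,0,0, -1,132,0,0,0,0]' >/dev/null; python3 go.py 475 -35.5 108 -0.3
python3 - <<'E'
from cell import manip
from h import *
p=manip.camera("side"); cv2.imwrite(f"pics/side2.png",p["img"][:,:,::-1])
p=manip.camera("wrist"); cv2.imwrite(f"pics/wrist2.png",p["img"][:,:,::-1])
E
```

```text
at [475.8 -34.3 109. ] [-1.57   0.    -1.869] F [-0.3 -0.4  0. ] gap 94.3 t 5.5 j [-0.15  0.28  1.85 -0.    1.01  0.15]
shift [ 1.4  1.  -0.4]
turn [-0.1  0.1 -0. ]
```

View pics/side2.png

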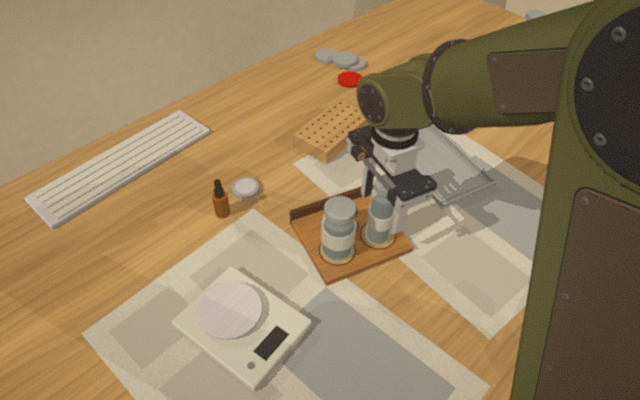

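View pics/wrist2.png

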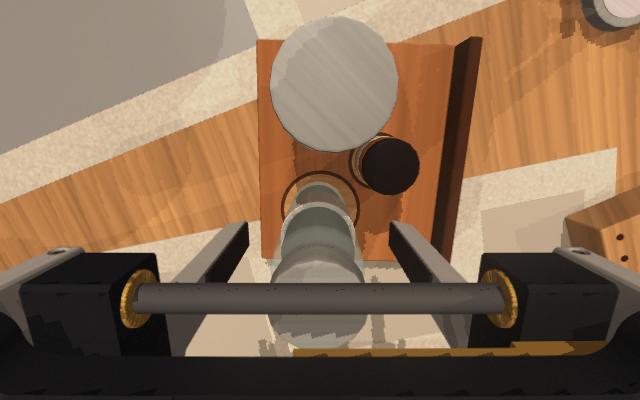

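```bash
python3 -m jog '[0,0,0,0,0,0,0,0,0,0,0,0,0,0,0,0,0,0,0,0,0,0,0,0,0,0,0,0,0,0,0,0,0,0,0,0,0,0,0,0,0,0,0,0,0,0,0,0,0,0,0,0,0,0]' 30 30; python3 go.py 475 -35.5 108 -0.3
```

```text
clock: 6.35
eef_pos: [475.4, -34.2, 108.3]
eef_rot: [-1.571, 0.0, -1.869]
wrist_force: [-0.2, 0.2, -0.0]
finger_gap: 47.7
at [475.4 -34.2 108.3] [-1.571  0.    -1.869] F [-0.2  0.2 -0. ] gap 47.7 t 6.35 j [-0.15  0.28  1.85  0.    1.01  0.15]
shift [ 1.3  0.3 -0. ]
turn [ 0.   0.1 -0. ]
```

```bash
python3 -m jog '[0,-3,0,0,0,0, 0,-9,0,0,0,0, 0,-18,0,0,0,0, 0,-30,0,0,0,0, 0,-42,0,0,0,0, 0,-51,0,0,0,0, 0,-57,0,0,0,0, 0,-60,0,0,0,0, 0,-60,0,0,0,0]'; python3 go.py 589 -325 168 -0.3
```

```text
clock: 7.1
eef_pos: [475.6, -34.3, 168.9]
eef_rot: [-1.57, 0.0, -1.869]
wrist_force: [0.4, 0.9, -2.7]
finger_gap: 47.8
at [475.6 -34.3 168.9] [-1.57   0.    -1.869] F [ 0.4  0.9 -2.7] gap 47.8 t 7.1 j [-0.15  0.2   1.79  0.    1.15  0.15]
shift [244.7   1.  193.7]
turn [-0.   0.1 -0. ]
```

```bash
python3 -m jog '[5,0,4,0,0,0, 17,0,14,0,0,0, 34,0,27,0,0,0, 56,0,45,0,0,0, 81,0,64,0,0,0, 108,0,85,0,0,0, 135,0,107,0,0,0, 159,0,126,0,0,0, 181,0,144,0,0,0, 201,0,159,0,0,0]' >/dev/null; python3 -m jog '[17,0,14,0,0,0, 29,0,23,0,0,0, 39,0,31,0,0,0, 43,0,34.5,0,0,0, 44,0,35,0,0,0, 44,0,35,0,0,0,44,0,35,0,0,0]'; python3 go.py 589 -325 95.3 -0.3
```

```text
clock: 8.52
eef_pos: [588.9, -324.8, 168.1]
eef_rot: [-1.571, 0.0, -1.868]
wrist_force: [0.3, 0.2, -2.7]
finger_gap: 47.9
at [ 588.9 -324.8  168.1] [-1.571  0.    -1.868] F [ 0.3  0.2 -2.7] gap 47.9 t 8.52 j [-0.56  0.62  1.19  0.    1.32 -0.26]
shift [ 0.2 72.8  0.2]
turn [ 0.   0.2 -0. ]
```

```bash
python3 -m jog '[0,4,0,0,0,0, 0,13,0,0,0,0, 0,25,0,0,0,0, 0,38,0,0,0,0, 0,50,0,0,0,0, 0,59,0,0,0,0, 0,65,0,0,0,0, 0,68,0,0,0,0, 0,69,0,0,0,0, 0,69,0,0,0,0]' >/dev/null; python3 go.py 589 -325 95.3 -0.3
python3 - <<'E'
from cell import manip
from h import *
p=manip.camera("scene"); cv2.imwrite(f"pics/scene3.png",p["img"][60:260,120:440,::-1].repeat(2,0).repeat(2,1))
E
```

```text
at [ 589.1 -325.5   99.4] [-1.571 -0.    -1.869] F [-0.7 -0.7 -2.1] gap 47.3 t 9.35 j [-0.56  0.69  1.25  0.    1.2  -0.26]
shift [-0.4  4.1 -0.2]
turn [-0.   0.1  0. ]
```

View pics/scene3.png

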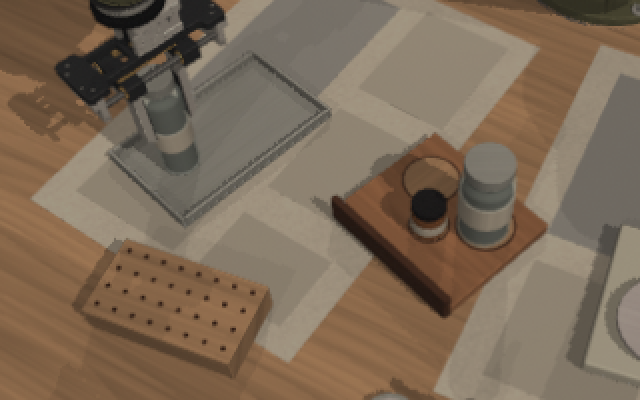

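Slim jar hangs upright over the far half of the tray (jar base about (180,168) in the 2x crop), inside the walls. Setting it down slowly.

```bash
python3 -m jog '[0,0.5,0,0,0,0, 0,1,0,0,0,0, 0,1.5,0,0,0,0, 0,2,0,0,0,0, 0,2.5,0,0,0,0, 0,3,0,0,0,0, 0,3,0,0,0,0, 0,3,0,0,0,0]'; python3 -m jog '[0,0.3,0,0,0,0, 0,0.6,0,0,0,0, 0,0.9,0,0,0,0,0,0.9,0,0,0,0,0,0.9,0,0,0,0]'
```

```text
clock: 10.07
eef_pos: [589.0, -325.4, 96.3]
eef_rot: [-1.571, -0.0, -1.869]
wrist_force: [0.4, -0.7, -2.5]
finger_gap: 47.7
clock: 10.48
eef_pos: [589.0, -325.4, 95.4]
eef_rot: [-1.571, -0.0, -1.869]
wrist_force: [-0.0, -0.5, -2.0]
finger_gap: 47.8
```

```bash
python3 -m jog '[0,0.3,0,0,0,0, 0,0.6,0,0,0,0, 0,0.6,0,0,0,0,0,0.6,0,0,0,0]'; python3 -m jog '[0,0.2,0,0,0,0, 0,0.4,0,0,0,0, 0,0.4,0,0,0,0,0,0.4,0,0,0,0]'
```

```text
clock: 10.82
eef_pos: [589.0, -325.4, 95.3]
eef_rot: [-1.571, -0.0, -1.869]
wrist_force: [-3.8, 3.0, 5.8]
finger_gap: 48.1
clock: 11.15
eef_pos: [589.0, -325.4, 95.3]
eef_rot: [-1.57, -0.0, -1.869]
wrist_force: [-5.3, 3.0, 9.0]
finger_gap: 47.6
```

```bash
python3 -m jog '[0,-0.5,0,0,0,0,0,-0.5,0,0,0,0,0,-0.5,0,0,0,0,0,-0.5,0,0,0,0,0,-0.5,0,0,0,0,0,-0.5,0,0,0,0,0,-0.5,0,0,0,0,0,-0.5,0,0,0,0]' 94; python3 -m jog '[0,-10,0,0,0,0, 0,-30,0,0,0,0, 0,-55,0,0,0,0, 0,-80,0,0,0,0, 0,-100,0,0,0,0, 0,-115,0,0,0,0, 0,-123,0,0,0,0, 0,-125,0,0,0,0,0,-125,0,0,0,0]'; python3 go.py 507.5 44.5 220 -0.3
python3 - <<'E'
from cell import manip
from h import *
p=manip.camera("scene"); cv2.imwrite(f"pics/scene4.png",p["img"][60:260,120:440,::-1].repeat(2,0).repeat(2,1))
E
```

```text
clock: 11.82
eef_pos: [589.0, -325.4, 94.8]
eef_rot: [-1.571, 0.0, -1.869]
wrist_force: [-0.7, 0.1, 0.1]
finger_gap: 93.9
clock: 12.57
eef_pos: [589.0, -325.4, 220.1]
eef_rot: [-1.57, -0.0, -1.869]
wrist_force: [-0.3, 0.4, 0.7]
finger_gap: 94.5
at [ 589.  -325.4  220.1] [-1.57  -0.    -1.869] F [-0.3  0.4  0.7] gap 94.5 t 12.57 j [-0.56  0.59  1.13  0.    1.42 -0.26]
shift [-329.7   -0.  -186.4]
turn [-0.   0.1  0. ]
```

View pics/scene4.png

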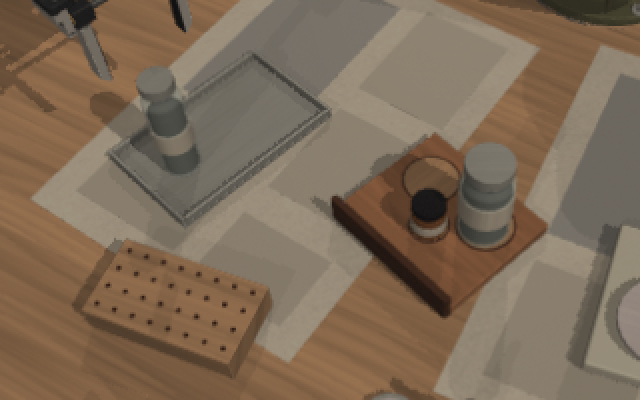

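```bash
python3 -m jog '[-17,0,-10,0,0,0, -50,0,-28,0,0,0, -85,0,-48,0,0,0, -120,0,-68,0,0,0, -155,0,-88,0,0,0, -190,0,-108,0,0,0, -225,0,-127,0,0,0, -258,0,-146,0,0,0, -286,0,-162,0,0,0, -308,0,-174,0,0,0]' >/dev/null; python3 -m jog '[-14,0,-8,0,0,0, -20,0,-11,0,0,0, -22,0,-12,0,0,0, -22,0,-12,0,0,0,-22,0,-12,0,0,0]'; python3 go.py 507.5 44.5 88 -0.3
python3 - <<'E'
from cell import manip
from h import *
p=manip.camera("wrist"); im=p["img"][:,:,::-1].copy()
for q,d,z in [((507.5,44.5),56,138),((537,-10.5),41,66)]:
    P=cyl(d,z,z)[:40]+[q[0],q[1],0]
    cv2.polylines(im,[proj(p,P).astype(np.int32)[:,None]],True,(0,0,255),1)
cv2.imwrite("pics/wrist5.png",im)
E
```

```text
clock: 13.87
eef_pos: [508.2, 43.9, 219.5]
eef_rot: [-1.571, -0.0, -1.869]
wrist_force: [-0.9, 0.1, -0.7]
finger_gap: 94.5
at [508.2  43.9 219.5] [-1.571 -0.    -1.869] F [-0.9  0.1 -0.7] gap 94.5 t 13.87 j [ 0.01  0.22  1.64 -0.    1.28  0.31]
shift [ -0.5 131.5  -0.8]
turn [0.  0.1 0. ]
```

View pics/wrist5.png

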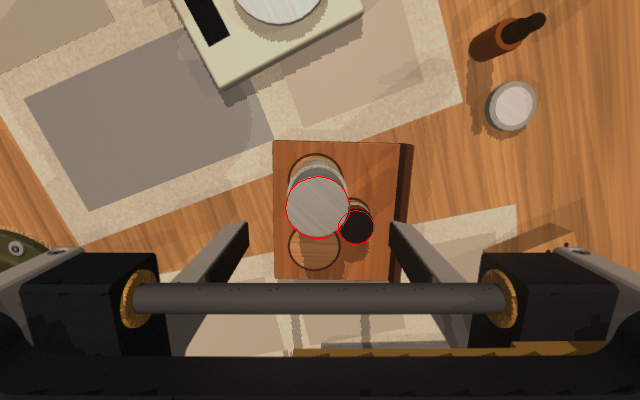

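```bash
python3 -m jog '[0,25,-0.5,0,0,0, 0,50,-0.5,0,0,0, 0,75,-0.5,0,0,0, 0,95,-0.5,0,0,0, 0,112,-0.5,0,0,0, 0,124,-0.5,0,0,0, 0,130,-0.5,0,0,0, 0,131.5,-0.5,0,0,0, 0,131.5,-0.5,0,0,0, 0,131.5,-0.5,0,0,0]' ;python3 -m jog '[0,0,0,0,0,0,0,0,0,0,0,0,0,0,0,0,0,0,0,0,0,0,0,0,0,0,0,0,0,0,0,0,0,0,0,0,0,0,0,0,0,0,0,0,0,0,0,0,0,0,0,0,0,0]' 45 30; python3 go.py 507.5 44.5 88 -0.3
```

```text
clock: 14.75
eef_pos: [508.0, 44.6, 89.1]
eef_rot: [-1.57, 0.0, -1.869]
wrist_force: [-0.6, 0.1, -0.3]
finger_gap: 93.9
clock: 15.5
eef_pos: [507.5, 44.9, 88.5]
eef_rot: [-1.571, 0.0, -1.869]
wrist_force: [-2.0, 0.4, 2.9]
finger_gap: 61.8
at [507.5  44.9  88.5] [-1.571  0.    -1.869] F [-2.   0.4  2.9] gap 61.8 t 15.5 j [0.02 0.38 1.77 0.   0.99 0.31]
shift [0.4 0.5 0.1]
turn [ 0.   0.1 -0. ]
```

```bash
python3 -m jog '[0,-3,0,0,0,0, 0,-9,0,0,0,0, 0,-19,0,0,0,0, 0,-33,0,0,0,0, 0,-48,0,0,0,0, 0,-61,0,0,0,0, 0,-71,0,0,0,0, 0,-77,0,0,0,0, 0,-80,0,0,0,0, 0,-80,0,0,0,0]'; python3 go.py 473.5 -293 168 -0.3
```

```text
clock: 16.33
eef_pos: [507.6, 44.8, 168.8]
eef_rot: [-1.57, 0.0, -1.869]
wrist_force: [-0.4, -0.2, -3.7]
finger_gap: 61.5
at [507.6  44.8 168.8] [-1.57   0.    -1.869] F [-0.4 -0.2 -3.7] gap 61.5 t 16.33 j [0.02 0.27 1.7  0.   1.17 0.31]
shift [333.    0.8  66.5]
turn [-0.   0.1 -0. ]
```

```bash
python3 -m jog '[6,0,1,0,0,0, 20,0,4,0,0,0, 42,0,8,0,0,0, 70,0,14,0,0,0, 102,0,20,0,0,0, 136,0,27,0,0,0, 170,0,34,0,0,0, 202,0,40,0,0,0, 232,0,46,0,0,0, 260,0,52,0,0,0]' >/dev/null; python3 -m jog '[24,0,5,0,0,0, 44,0,9,0,0,0, 59,0,12,0,0,0, 68,0,14,0,0,0, 72,0,14.5,0,0,0, 73,0,14.5,0,0,0,73,0,14.5,0,0,0,73,0,14.5,0,0,0]'; python3 go.py 473.5 -293 75.5 -0.3
```

```text
clock: 17.83
eef_pos: [473.6, -292.2, 168.4]
eef_rot: [-1.571, 0.0, -1.868]
wrist_force: [0.6, 0.2, -4.0]
finger_gap: 61.5
at [ 473.6 -292.2  168.4] [-1.571  0.    -1.868] F [ 0.6  0.2 -4. ] gap 61.5 t 17.83 j [-0.62  0.37  1.57  0.    1.2  -0.32]
shift [ 0.8 92.9  0.1]
turn [ 0.   0.2 -0. ]
```

```bash
python3 -m jog '[0,4,0,0,0,0, 0,14,0,0,0,0, 0,28,0,0,0,0, 0,44,0,0,0,0, 0,60,0,0,0,0, 0,73,0,0,0,0, 0,82,0,0,0,0, 0,87,0,0,0,0, 0,89,0,0,0,0, 0,89,0,0,0,0]' >/dev/null; python3 -m jog '[0,0.5,0,0,0,0, 0,1,0,0,0,0, 0,1.5,0,0,0,0, 0,2,0,0,0,0, 0,2.5,0,0,0,0, 0,3,0,0,0,0, 0,3,0,0,0,0, 0,3,0,0,0,0]'
python3 - <<'E'
from cell import manip
from h import *
p=manip.camera("scene"); cv2.imwrite(f"pics/scene6.png",p["img"][60:260,120:440,::-1].repeat(2,0).repeat(2,1))
E
```

```text
clock: 19.33
eef_pos: [473.4, -293.0, 76.4]
eef_rot: [-1.571, 0.0, -1.869]
wrist_force: [0.2, 1.2, -3.9]
finger_gap: 61.8
```

View pics/scene6.png

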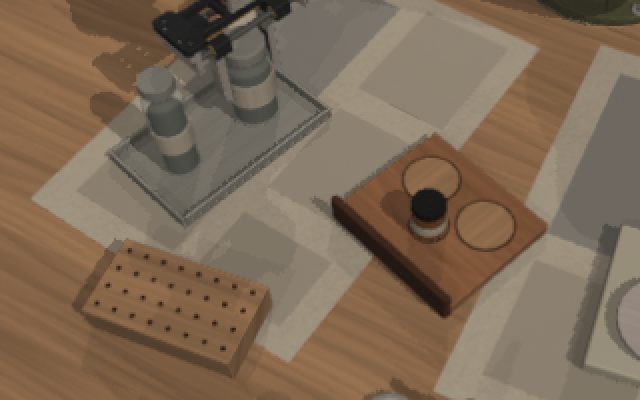

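```bash
python3 -m jog '[0,0.3,0,0,0,0, 0,0.6,0,0,0,0, 0,0.9,0,0,0,0,0,0.9,0,0,0,0]'; python3 -m jog '[0,0.3,0,0,0,0, 0,0.6,0,0,0,0, 0,0.6,0,0,0,0,0,0.6,0,0,0,0]'
```

```text
clock: 19.72
eef_pos: [473.4, -293.0, 75.6]
eef_rot: [-1.571, 0.0, -1.869]
wrist_force: [-0.6, 0.1, -2.3]
finger_gap: 61.7
clock: 20.05
eef_pos: [473.4, -293.1, 75.5]
eef_rot: [-1.571, -0.0, -1.869]
wrist_force: [-2.9, 3.4, 6.1]
finger_gap: 61.4
```

```bash
python3 -m jog '[0,-0.3,0,0,0,0,0,-0.3,0,0,0,0,0,-0.3,0,0,0,0,0,-0.3,0,0,0,0,0,-0.3,0,0,0,0,0,-0.3,0,0,0,0,0,-0.3,0,0,0,0,0,-0.3,0,0,0,0]' 94; python3 -m jog '[0,-10,0,0,0,0, 0,-30,0,0,0,0, 0,-55,0,0,0,0, 0,-80,0,0,0,0, 0,-105,0,0,0,0, 0,-125,0,0,0,0, 0,-135,0,0,0,0, 0,-138,0,0,0,0,0,-138,0,0,0,0]'; python3 go.py 538 -12 180 -0.3
python3 - <<'E'
from cell import manip
from h import *
p=manip.camera("scene"); cv2.imwrite(f"pics/scene7.png",p["img"][60:260,120:440,::-1].repeat(2,0).repeat(2,1))
V=[]
M={}
for n in("scene","side"):
    if n!="scene": p=manip.camera(n)
    for t in("jar_wide","jar_slim","pot"):
        r=manip.masks_of(t,p); 
        if r and r[0]["score"]>.4: M.setdefault(t,[]).append((p,r[0]["pixels"].astype(float),np.ones((400,640),bool)))
for t,q,z in(("jar_wide",(473.4,-293.,0),5),("jar_slim",(589,-325.,0),5),("pot",(538,-12.,0),18)):
    print(t,[fit(t,z,v,np.array(q),False) for v in [M.get(t,[])]+[[x] for x in M.get(t,[])] if v])
E
```

```text
clock: 20.72
eef_pos: [473.4, -293.0, 75.2]
eef_rot: [-1.571, 0.0, -1.869]
wrist_force: [1.0, 0.1, -0.3]
finger_gap: 93.9
clock: 21.47
eef_pos: [473.4, -293.0, 213.4]
eef_rot: [-1.57, -0.0, -1.869]
wrist_force: [0.3, -0.4, -0.7]
finger_gap: 93.8
at [ 473.4 -293.   213.4] [-1.57  -0.    -1.869] F [ 0.3 -0.4 -0.7] gap 93.8 t 21.47 j [-0.62  0.33  1.52  0.    1.3  -0.32]
shift [-287.6   33.4  -20.7]
turn [-0.   0.1  0. ]
jar_wide [(array([ 474.05981894, -293.61811931,    0.        ]), np.float64(0.12116349599733771)), (array([ 473.56958642, -294.64123994,    0.        ]), np.float64(0.12720223697528008)), (array([ 475.10715763, -295.74493964,    0.        ]), np.float64(0.11337668485437377))]
jar_slim [(array([ 590.16810419, -325.63568455,    0.        ]), np.float64(0.12416593948585458)), (array([ 587.8325577 , -327.14652602,    0.        ]), np.float64(0.13553625721412055)), (array([ 592.94081372, -330.01074859,    0.        ]), np.float64(0.10298829609363126))]
pot [(array([536.20475201,  -9.59213866,   0.        ]), np.float64(0.2079037958443663)), (array([537.57627273,  -7.83950698,   0.        ]), np.float64(0.22061034940291907)), (array([538.4499723 , -13.22897331,   0.        ]), np.float64(0.1851859605051985))]
```

View pics/scene7.png

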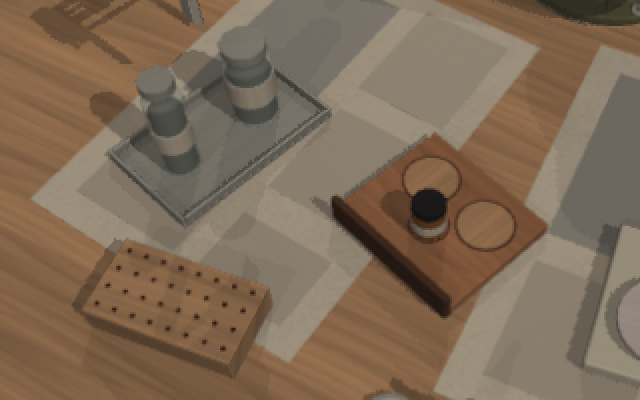

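```bash
python3 -m jog '[-12,0,-1,0,0,0, -38,0,-3,0,0,0, -75,5,-6,0,0,0, -112,10,-8,0,0,0, -150,15,-11,0,0,0, -187,20,-14,0,0,0, -222,25,-16,0,0,0, -252,30,-18,0,0,0, -274,32,-20,0,0,0, -284,33,-20.5,0,0,0]' 66 20 >/dev/null; python3 -m jog '[-4,0,0,0,0,0,-4,0,0,0,0,0,-4,0,0,0,0,0,-4,0,0,0,0,0]'; python3 go.py 538 -12 47 -0.3
python3 - <<'E'
from cell import manip
from h import *
p=manip.camera("wrist"); im=p["img"][:,:,::-1].copy()
print([(a["score"],ray(p,a["xy"],18)) for a in manip.tip_of("pot",p)[:1]])
for q,d,z in [((538,-12),41,66)]:
    P=cyl(d,z,z)[:40]+[q[0],q[1],0]
    cv2.polylines(im,[proj(p,P).astype(np.int32)[:,None]],True,(0,0,255),1)
cv2.imwrite("pics/wrist8.png",im)
E
```

```text
clock: 23.03
eef_pos: [538.2, -12.8, 180.4]
eef_rot: [-1.571, -0.0, -1.87]
wrist_force: [-0.2, 0.1, 0.4]
finger_gap: 65.8
at [538.2 -12.8 180.4] [-1.571 -0.    -1.87 ] F [-0.2  0.1  0.4] gap 65.8 t 23.03 j [-0.09  0.32  1.61 -0.    1.21  0.21]
shift [ -0.7 133.4  -0.5]
turn [-0.   0.1  0. ]
[(0.91, array([537.97726234, -14.47866781,  18.        ]))]
```

View pics/wrist8.png

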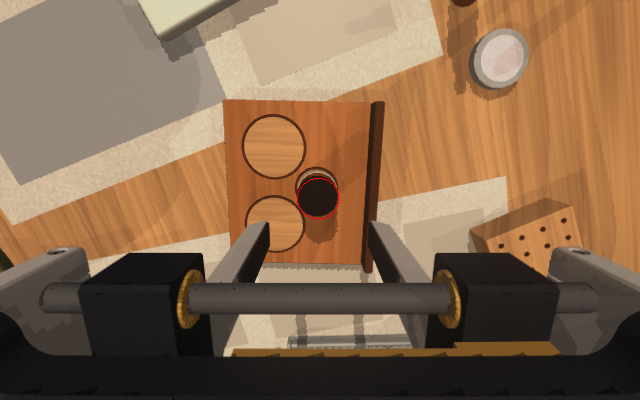

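```bash
python3 -m jog '[0,25,0,0,0,0, 0,50,0,0,0,0, 0,75,0,0,0,0, 0,95,0,0,0,0, 0,112,0,0,0,0, 0,124,0,0,0,0, 0,130,0,0,0,0, 0,133,0,0,0,0, 0,133,0,0,0,0, 0,133,0,0,0,0]' ;python3 -m jog '[0,0,0,0,0,0,0,0,0,0,0,0,0,0,0,0,0,0,0,0,0,0,0,0,0,0,0,0,0,0,0,0,0,0,0,0,0,0,0,0,0,0,0,0,0,0,0,0,0,0,0,0,0,0]' 25 20; python3 go.py 535 278.4 160 -0.3
```

```text
clock: 23.97
eef_pos: [538.7, -11.8, 48.0]
eef_rot: [-1.57, 0.0, -1.869]
wrist_force: [0.2, 0.0, -0.2]
finger_gap: 66.2
clock: 24.72
eef_pos: [538.4, -11.7, 47.5]
eef_rot: [-1.57, 0.0, -1.869]
wrist_force: [-1.1, 0.7, 5.5]
finger_gap: 41.6
at [538.4 -11.7  47.5] [-1.57   0.    -1.869] F [-1.1  0.7  5.5] gap 41.6 t 24.72 j [-0.09  0.49  1.71  0.    0.94  0.21]
shift [-276.3 -112.5  -88.4]
turn [-0.   0.1 -0. ]
```

```bash
python3 -m jog '[0,-3,0,0,0,0, 0,-9,0,0,0,0, 0,-18,0,0,0,0, 0,-30,0,0,0,0, 0,-42,0,0,0,0, 0,-51,0,0,0,0, 0,-57,0,0,0,0, 0,-60,0,0,0,0, 0,-60,0,0,0,0]'; python3 -m jog '[-5,0,-2,0,0,0, -18,-2,-6,0,0,0, -40,-5,-13,0,0,0, -70,-8,-22,0,0,0, -103,-10,-33,0,0,0, -137,-10,-44,0,0,0, -170,-10,-54,0,0,0, -200,-10,-64,0,0,0, -226,-10,-72,0,0,0, -248,-10,-79,0,0,0]' >/dev/null;  python3 -m jog '[-15,0,-5,0,0,0, -24,0,-8,0,0,0, -28,0,-9,0,0,0, -28,0,-9,0,0,0, -28,0,-9,0,0,0,-28,0,-9,0,0,0]'; python3 go.py 535 278.4 65.5 -0.3
python3 - <<'E'
from cell import manip
from h import *
MOD["pan"]=[cyl(110,36,36)]
P={}
for n in ("scene","side","wrist"):
    p=manip.camera(n); im=p["img"][:,:,::-1].copy()
    cv2.polylines(im,[proj(p,cyl(110,36,36)[:40]+[535,278.4,0]).astype(np.int32)[:,None]],True,(0,0,255),1)
    cv2.imwrite(f"pics/{n}9.png",im)
E
```

```text
clock: 25.47
eef_pos: [538.5, -11.7, 108.0]
eef_rot: [-1.57, 0.0, -1.869]
wrist_force: [0.1, 1.2, -1.1]
finger_gap: 41.5
clock: 26.8
eef_pos: [535.4, 277.0, 117.2]
eef_rot: [-1.571, -0.0, -1.87]
wrist_force: [0.1, -0.4, -0.5]
finger_gap: 41.7
at [535.4 277.  117.2] [-1.571 -0.    -1.87 ] F [ 0.1 -0.4 -0.5] gap 41.7 t 26.8 j [ 0.42  0.52  1.48 -0.    1.14  0.72]
shift [-1.3 51.7 -0.8]
turn [-0.   0.1  0. ]
```

View pics/wrist9.png

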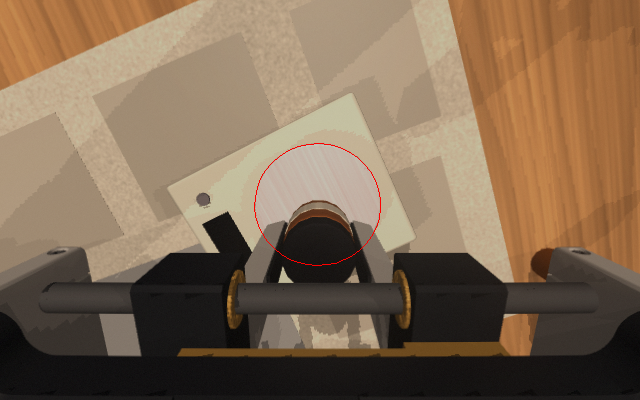

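View pics/scene9.png

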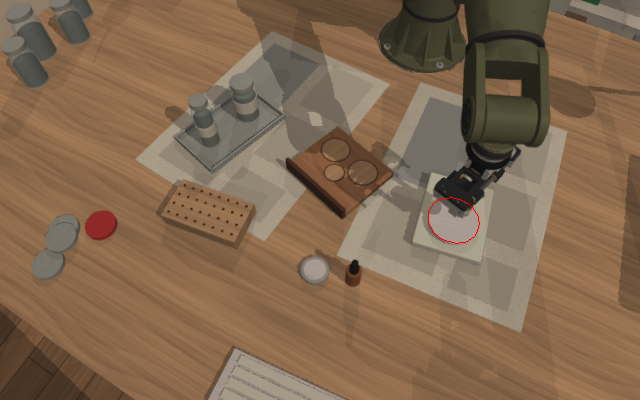

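View pics/side9.png

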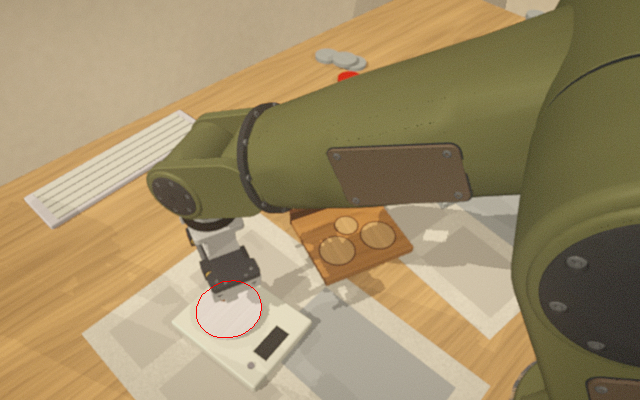

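```bash
python3 -m jog '[-1,4,-0.5,0,0,0, -1,12,-0.5,0,0,0, -1,22,-0.5,0,0,0, -1,32,-0.5,0,0,0, -1,40,-0.5,0,0,0, -1,45,-0.5,0,0,0, -1,48,-0.5,0,0,0, -1,48,-0.5,0,0,0, -1,48,-0.5,0,0,0]'; python3 -m jog '[0,0.5,0,0,0,0, 0,1,0,0,0,0, 0,1.5,0,0,0,0, 0,2,0,0,0,0, 0,2.5,0,0,0,0, 0,2.5,0,0,0,0, 0,2.5,0,0,0,0]';python3 go.py 535 278.4 65.5 -0.3
```

```text
clock: 27.7
eef_pos: [535.1, 279.1, 69.3]
eef_rot: [-1.571, 0.0, -1.869]
wrist_force: [0.2, 0.1, -0.9]
finger_gap: 41.5
clock: 28.28
eef_pos: [535.0, 279.1, 66.7]
eef_rot: [-1.571, -0.0, -1.869]
wrist_force: [0.3, 0.4, -0.5]
finger_gap: 41.7
at [535.  279.1  66.7] [-1.571 -0.    -1.869] F [ 0.3  0.4 -0.5] gap 41.7 t 28.28 j [0.42 0.59 1.51 0.   1.05 0.72]
shift [0.6 1.2 0.2]
turn [0.  0.1 0. ]
```

```bash
python3 -m jog '[0,0.3,0,0,0,0, 0,0.6,0,0,0,0, 0,0.9,0,0,0,0,0,0.9,0,0,0,0]'; python3 -m jog '[0,0.2,0,0,0,0, 0,0.4,0,0,0,0, 0,0.6,0,0,0,0,0,0.6,0,0,0,0]'
```

```text
clock: 28.62
eef_pos: [535.0, 279.1, 65.7]
eef_rot: [-1.571, -0.0, -1.869]
wrist_force: [-0.9, 0.5, -0.2]
finger_gap: 41.4
clock: 28.95
eef_pos: [535.0, 279.1, 65.5]
eef_rot: [-1.571, 0.0, -1.869]
wrist_force: [-2.2, -2.4, 5.3]
finger_gap: 41.9
```

```bash
python3 -m jog '[0,-0.3,0,0,0,0,0,-0.3,0,0,0,0,0,-0.3,0,0,0,0,0,-0.3,0,0,0,0,0,-0.3,0,0,0,0,0,-0.3,0,0,0,0]' 80; python3 -m jog '[0,-10,0,0,0,0, 0,-30,0,0,0,0, 0,-55,0,0,0,0, 0,-80,0,0,0,0, 0,-105,0,0,0,0, 0,-127,0,0,0,0, 0,-145,0,0,0,0, 0,-153,0,0,0,0,0,-155,0,0,0,0,0,-155,0,0,0,0]' 94; python3 go.py 473.4 -293 220 -0.3
python3 - <<'E'
from cell import manip
from h import *
p=manip.camera("scene"); cv2.imwrite("pics/scene10.png",p["img"][:,:,::-1])
p=manip.camera("wrist"); im=p["img"][:,:,::-1].copy()
print([(a["score"],ray(p,a["xy"],36)) for a in manip.tip_of("pot",p)[:1]])
r=manip.masks_of("pot",p)
print(fit("pot",36,[(p,r[0]["pixels"].astype(float),np.ones((400,640),bool))],np.array([535,279.,0]),False))
cv2.imwrite("pics/wrist10.png",im)
E
```

```text
clock: 29.45
eef_pos: [535.0, 279.1, 65.4]
eef_rot: [-1.571, -0.0, -1.869]
wrist_force: [0.6, 0.5, -0.8]
finger_gap: 78.1
clock: 30.28
eef_pos: [534.9, 279.0, 220.5]
eef_rot: [-1.571, 0.0, -1.869]
wrist_force: [-0.0, 0.9, 0.5]
finger_gap: 94.0
at [534.9 279.  220.5] [-1.571  0.    -1.869] F [-0.   0.9  0.5] gap 94.0 t 30.28 j [ 0.42  0.42  1.37 -0.    1.35  0.72]
shift [5.649e+02 5.000e-01 1.090e+02]
turn [-0.   0.1 -0. ]
[(0.74, array([537.57741709, 278.83124121,  36.        ]))]
(array([535.36765393, 281.27465489,   0.        ]), np.float64(0.11003530914281422))
```

View pics/wrist10.png

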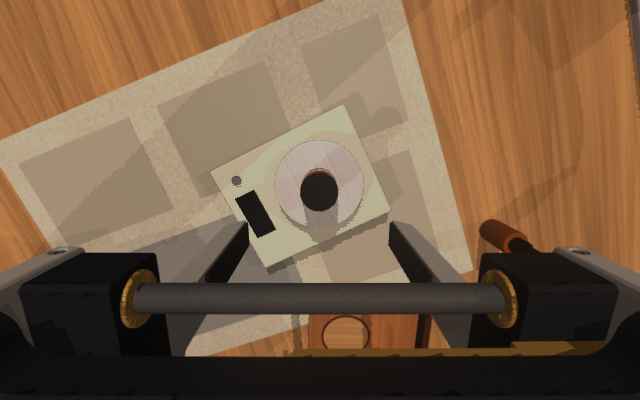

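View pics/scene10.png

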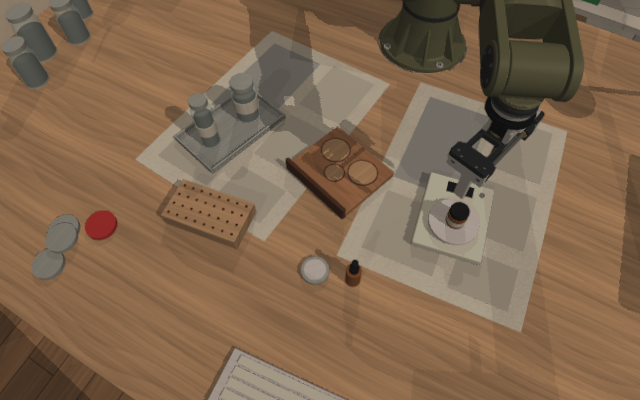

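```bash
python3 -m jog '[20,0,4,0,0,0, 57,0,11,0,0,0, 95,0,18,0,0,0, 133,0,26,0,0,0, 171,0,33,0,0,0, 209,0,40,0,0,0, 247,0,48,0,0,0, 285,0,55,0,0,0, 323,0,62,0,0,0, 361,0,70,0,0,0]' >/dev/null; python3 -m jog '[38,0,7,0,0,0, 76,0,15,0,0,0, 114,0,22,0,0,0, 150,0,29,0,0,0, 178,0,34,0,0,0, 195,0,37.5,0,0,0, 203,0,39,0,0,0, 204,0,39,0,0,0, 204,0,39,0,0,0,204,0,39,0,0,0]'; python3 go.py 473.5 -293 75.5 -0.3
python3 - <<'E'
from cell import manip
from h import *
p=manip.camera("wrist"); im=p["img"][:,:,::-1].copy()
for q,d,z in [((473.5,-293),56,125),((589,-325.4),42,155)]:
    P=cyl(d,z,z)[:40]+[q[0],q[1],0]
    cv2.polylines(im,[proj(p,P).astype(np.int32)[:,None]],True,(0,0,255),1)
cv2.imwrite("pics/wrist11.png",im)
E
```

```text
clock: 32.15
eef_pos: [473.6, -291.9, 220.4]
eef_rot: [-1.571, 0.0, -1.868]
wrist_force: [0.2, 0.1, -0.8]
finger_gap: 93.7
at [ 473.6 -291.9  220.4] [-1.571  0.    -1.868] F [ 0.2  0.1 -0.8] gap 93.7 t 32.15 j [-0.62  0.32  1.51  0.    1.31 -0.32]
shift [  1.1 144.9   0.2]
turn [ 0.   0.2 -0. ]
```

View pics/wrist11.png

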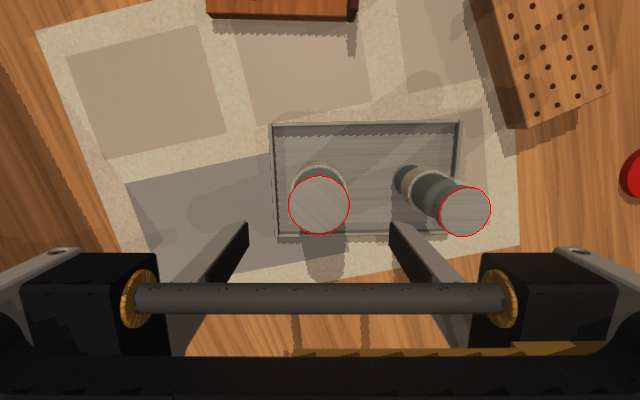

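```bash
python3 -m jog '[1,25,0,0,0,0, 1,50,0,0,0,0, 1,75,0,0,0,0, 1,100,0,0,0,0, 1,120,0,0,0,0, 1,135,0,0,0,0, 1,143,0,0,0,0, 1,145,0,0,0,0, 1,145,0,0,0,0, 1,145,0,0,0,0]' ;python3 -m jog '[0,0,0,0,0,0,0,0,0,0,0,0,0,0,0,0,0,0,0,0,0,0,0,0,0,0,0,0,0,0,0,0,0,0,0,0,0,0,0,0,0,0,0,0,0,0,0,0,0,0,0,0,0,0]' 45 30; python3 go.py 473.5 -293 75.5 -0.3;python3 -m jog '[0,-3,0,0,0,0, 0,-9,0,0,0,0, 0,-19,0,0,0,0, 0,-33,0,0,0,0, 0,-48,0,0,0,0, 0,-61,0,0,0,0, 0,-71,0,0,0,0, 0,-77,0,0,0,0, 0,-80,0,0,0,0, 0,-80,0,0,0,0]';python3 go.py 507.5 44.9 155 -0.3
```

```text
clock: 33.03
eef_pos: [473.6, -294.0, 76.5]
eef_rot: [-1.569, -0.0, -1.868]
wrist_force: [-0.0, -1.1, -0.3]
finger_gap: 94.0
clock: 33.78
eef_pos: [473.1, -294.1, 75.7]
eef_rot: [-1.571, -0.0, -1.869]
wrist_force: [-2.7, -0.1, 3.2]
finger_gap: 61.8
at [ 473.1 -294.1   75.7] [-1.571 -0.    -1.869] F [-2.7 -0.1  3.2] gap 61.8 t 33.78 j [-0.62  0.49  1.64 -0.    1.01 -0.32]
shift [-1.1  0.2  0.1]
turn [-0.   0.1  0. ]
clock: 34.62
eef_pos: [473.2, -294.0, 155.9]
eef_rot: [-1.57, -0.0, -1.869]
wrist_force: [-0.3, -0.0, -3.6]
finger_gap: 61.5
at [ 473.2 -294.   155.9] [-1.57  -0.    -1.869] F [-0.3 -0.  -3.6] gap 61.5 t 34.62 j [-0.62  0.38  1.58  0.    1.17 -0.32]
shift [-334.1    0.8  -66.6]
turn [-0.   0.1  0. ]
```

```bash
python3 -m jog '[-6,0,-1,0,0,0, -20,0,-4,0,0,0, -42,0,-8,0,0,0, -70,0,-14,0,0,0, -102,0,-20,0,0,0, -136,0,-27,0,0,0, -170,0,-34,0,0,0, -202,0,-40,0,0,0, -232,0,-46,0,0,0, -260,0,-52,0,0,0]' >/dev/null; python3 -m jog '[-24,0,-5,0,0,0, -44,0,-9,0,0,0, -59,0,-12,0,0,0, -68,0,-14,0,0,0, -73,0,-14.5,0,0,0, -74,0,-14.5,0,0,0,-74,0,-14.5,0,0,0,-74,0,-14.5,0,0,0]'; python3 -m jog '[0,3,0,0,0,0, 0,10,0,0,0,0, 0,21,0,0,0,0, 0,33,0,0,0,0, 0,45,0,0,0,0, 0,54,0,0,0,0, 0,60,0,0,0,0, 0,62.5,0,0,0,0, 0,63,0,0,0,0, 0,63,0,0,0,0]'; python3 go.py 507.5 44.9 88.7 -0.3
python3 - <<'E'
from cell import manip
from h import *
p=manip.camera("side"); cv2.imwrite("pics/side12.png",p["img"][:,:,::-1])
p=manip.camera("wrist"); cv2.imwrite("pics/wrist12.png",p["img"][:,:,::-1])
E
```

```text
clock: 36.12
eef_pos: [507.4, 44.2, 155.4]
eef_rot: [-1.571, -0.0, -1.869]
wrist_force: [-1.2, -0.9, -3.8]
finger_gap: 61.2
clock: 36.95
eef_pos: [507.7, 44.8, 92.7]
eef_rot: [-1.571, 0.0, -1.869]
wrist_force: [-0.2, -0.6, -4.7]
finger_gap: 61.7
at [507.7  44.8  92.7] [-1.571  0.    -1.869] F [-0.2 -0.6 -4.7] gap 61.7 t 36.95 j [0.02 0.37 1.77 0.   1.   0.31]
shift [-0.   4.  -0.2]
turn [-0.   0.1 -0. ]
```

View pics/side12.png

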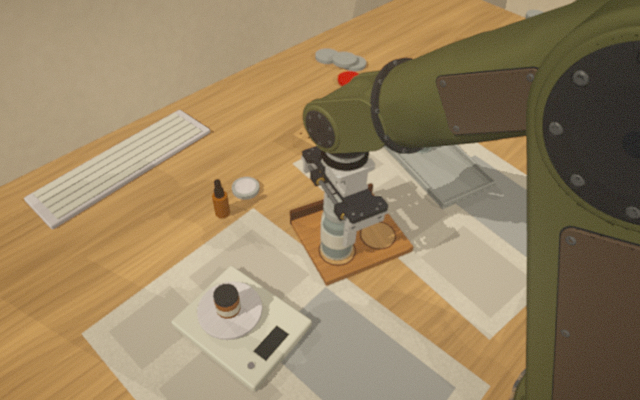

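The wide jar hovers over its seat ring (338,255), and the pot stands on the pan (227,300).

```bash
python3 -m jog '[0,0.5,0,0,0,0, 0,1,0,0,0,0, 0,1.5,0,0,0,0, 0,2,0,0,0,0, 0,2.5,0,0,0,0, 0,3,0,0,0,0, 0,3,0,0,0,0, 0,3,0,0,0,0]'; python3 -m jog '[0,0.3,0,0,0,0, 0,0.6,0,0,0,0, 0,0.9,0,0,0,0,0,0.9,0,0,0,0]'; python3 -m jog '[0,0.2,0,0,0,0, 0,0.4,0,0,0,0, 0,0.4,0,0,0,0,0,0.4,0,0,0,0]'
```

```text
clock: 37.72
eef_pos: [507.6, 44.8, 89.5]
eef_rot: [-1.571, 0.0, -1.869]
wrist_force: [0.4, -0.3, -4.9]
finger_gap: 62.0
clock: 38.05
eef_pos: [507.6, 44.8, 88.7]
eef_rot: [-1.571, 0.0, -1.869]
wrist_force: [0.5, 0.1, -2.8]
finger_gap: 61.5
clock: 38.38
eef_pos: [507.6, 44.9, 88.6]
eef_rot: [-1.571, 0.0, -1.869]
wrist_force: [-3.6, 0.0, 5.4]
finger_gap: 61.6
```

```bash
python3 -m jog '[0,-0.3,0,0,0,0,0,-0.3,0,0,0,0,0,-0.3,0,0,0,0,0,-0.3,0,0,0,0,0,-0.3,0,0,0,0,0,-0.3,0,0,0,0,0,-0.3,0,0,0,0]' 94; python3 -m jog '[0,-10,0,0,0,0, 0,-30,0,0,0,0, 0,-55,0,0,0,0, 0,-80,0,0,0,0, 0,-105,0,0,0,0, 0,-123,0,0,0,0, 0,-130,0,0,0,0, 0,-131,0,0,0,0,0,-131,0,0,0,0]'; python3 go.py 589 -325.4 220 -0.3
```

```text
clock: 38.97
eef_pos: [507.5, 44.8, 88.5]
eef_rot: [-1.571, 0.0, -1.869]
wrist_force: [-0.4, -0.3, -0.4]
finger_gap: 93.6
clock: 39.72
eef_pos: [507.3, 44.8, 219.2]
eef_rot: [-1.571, -0.0, -1.869]
wrist_force: [-0.1, -0.4, -0.1]
finger_gap: 94.5
at [507.3  44.8 219.2] [-1.571 -0.    -1.869] F [-0.1 -0.4 -0.1] gap 94.5 t 39.72 j [0.02 0.22 1.65 0.   1.28 0.31]
shift [330.   -0.9 186.7]
turn [0.  0.1 0. ]
```

```bash
python3 -m jog '[17,0,10,0,0,0, 50,0,28,0,0,0, 85,0,48,0,0,0, 120,0,68,0,0,0, 155,0,88,0,0,0, 190,0,108,0,0,0, 225,0,127,0,0,0, 258,0,146,0,0,0, 286,0,162,0,0,0, 308,0,174,0,0,0]' >/dev/null; python3 -m jog '[14,0,8,0,0,0, 20,0,11.5,0,0,0, 22,0,12.5,0,0,0, 22,0,12.5,0,0,0,22,0,12.5,0,0,0]'; python3 go.py 589 -325.4 95.3 -0.3
python3 - <<'E'
from cell import manip
from h import *
p=manip.camera("wrist"); im=p["img"][:,:,::-1].copy()
for q,d,z in [((589,-325.4),42,155)]:
    P=cyl(d,z,z)[:40]+[q[0],q[1],0]
    cv2.polylines(im,[proj(p,P).astype(np.int32)[:,None]],True,(0,0,255),1)
cv2.imwrite("pics/wrist13.png",im)
p=manip.camera("scene"); cv2.imwrite("pics/scene13.png",p["img"][:,:,::-1])
E
```

```text
clock: 40.97
eef_pos: [589.0, -324.3, 219.2]
eef_rot: [-1.571, 0.0, -1.868]
wrist_force: [-0.8, -0.9, 0.7]
finger_gap: 93.6
at [ 589.  -324.3  219.2] [-1.571  0.    -1.868] F [-0.8 -0.9  0.7] gap 93.6 t 40.97 j [-0.56  0.59  1.13  0.    1.42 -0.26]
shift [  1.1 123.9   0.4]
turn [ 0.   0.2 -0. ]
```

View pics/wrist13.png

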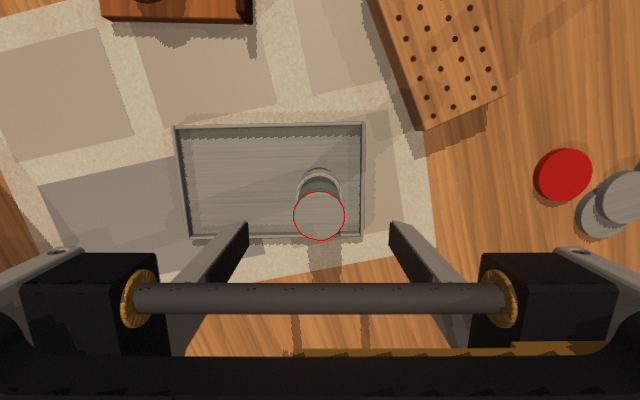

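View pics/scene13.png

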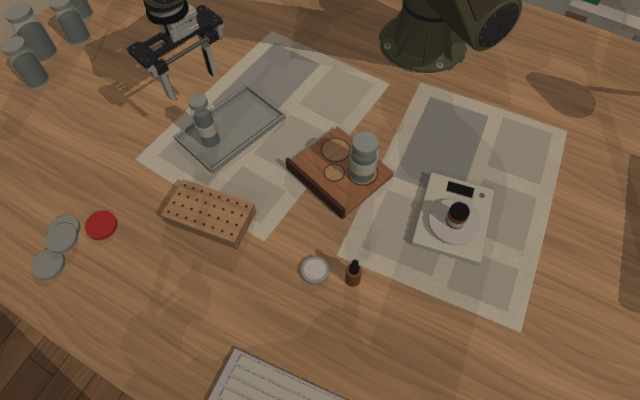

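The wide jar is back at (364,155) as at the start, and the slim jar's lid (319,215) sits centred between the fingers.

```bash
python3 -m jog '[1,25,0,0,0,0, 1,50,0,0,0,0, 1,75,0,0,0,0, 1,93,0,0,0,0, 1,108,0,0,0,0, 1,118,0,0,0,0, 1,123,0,0,0,0, 1,124,0,0,0,0, 1,124,0,0,0,0, 1,124,0,0,0,0]' ;python3 -m jog '[0,0,0,0,0,0,0,0,0,0,0,0,0,0,0,0,0,0,0,0,0,0,0,0,0,0,0,0,0,0,0,0,0,0,0,0,0,0,0,0,0,0,0,0,0,0,0,0,0,0,0,0,0,0]' 30 30; python3 -m jog '[0,-3,0,0,0,0, 0,-9,0,0,0,0, 0,-19,0,0,0,0, 0,-33,0,0,0,0, 0,-48,0,0,0,0, 0,-59,0,0,0,0, 0,-66,0,0,0,0, 0,-70,0,0,0,0, 0,-70,0,0,0,0]';python3 go.py 475.4 -34.3 165 -0.3
```

```text
clock: 41.9
eef_pos: [589.1, -326.5, 96.6]
eef_rot: [-1.569, -0.0, -1.869]
wrist_force: [0.8, -0.3, 0.5]
finger_gap: 93.9
clock: 42.65
eef_pos: [588.7, -326.3, 95.5]
eef_rot: [-1.571, -0.0, -1.869]
wrist_force: [-0.5, 0.0, -0.2]
finger_gap: 47.5
clock: 43.4
eef_pos: [588.9, -326.4, 166.3]
eef_rot: [-1.57, -0.0, -1.869]
wrist_force: [-0.1, -0.1, -2.7]
finger_gap: 47.6
at [ 588.9 -326.4  166.3] [-1.57  -0.    -1.869] F [-0.1 -0.1 -2.7] gap 47.6 t 43.4 j [-0.56  0.63  1.19 -0.    1.32 -0.26]
shift [-246.     1.1 -194.2]
turn [-0.1  0.1  0. ]
```

```bash
python3 -m jog '[-5,0,-4,0,0,0, -17,0,-14,0,0,0, -34,0,-27,0,0,0, -56,0,-45,0,0,0, -81,0,-64,0,0,0, -108,0,-85,0,0,0, -135,0,-107,0,0,0, -159,0,-126,0,0,0, -181,0,-144,0,0,0, -201,0,-159,0,0,0]' >/dev/null; python3 -m jog '[-18,0,-14,0,0,0, -30,0,-23,0,0,0, -40,0,-31,0,0,0, -44,0,-34.5,0,0,0, -45,0,-35,0,0,0, -45,0,-35,0,0,0,-45,0,-35,0,0,0]';  python3 -m jog '[0,3,0,0,0,0, 0,10,0,0,0,0, 0,20,0,0,0,0, 0,30,0,0,0,0, 0,39,0,0,0,0, 0,46,0,0,0,0, 0,51,0,0,0,0, 0,53,0,0,0,0, 0,53,0,0,0,0, 0,53,0,0,0,0]'; python3 go.py 475.4 -34.3 108.5 -0.3
python3 - <<'E'
from cell import manip
from h import *
p=manip.camera("scene"); cv2.imwrite(f"pics/scene14.png",p["img"][60:260,120:440,::-1].repeat(2,0).repeat(2,1))
E
```

```text
clock: 44.82
eef_pos: [475.6, -34.8, 165.4]
eef_rot: [-1.571, -0.0, -1.869]
wrist_force: [-0.0, -0.3, -2.6]
finger_gap: 47.6
clock: 45.65
eef_pos: [475.6, -34.2, 112.7]
eef_rot: [-1.57, 0.0, -1.869]
wrist_force: [-0.3, 0.1, -2.5]
finger_gap: 48.0
at [475.6 -34.2 112.7] [-1.57   0.    -1.869] F [-0.3  0.1 -2.5] gap 48.0 t 45.65 j [-0.15  0.27  1.85 -0.    1.02  0.15]
shift [ 0.1  4.2 -0.2]
turn [-0.   0.1 -0. ]
```

View pics/scene14.png

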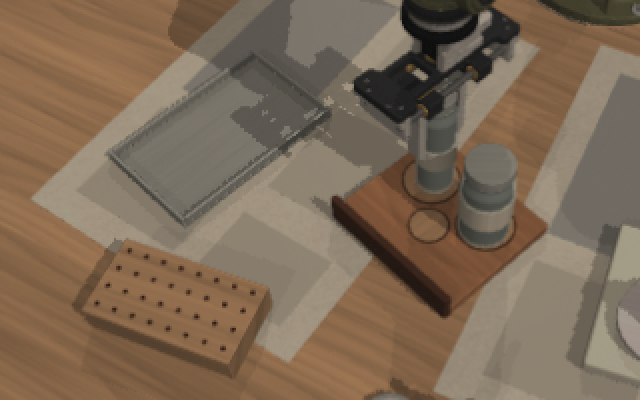

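```bash
python3 -m jog '[0,0.5,0,0,0,0, 0,1,0,0,0,0, 0,1.5,0,0,0,0, 0,2,0,0,0,0, 0,2.5,0,0,0,0, 0,3.2,0,0,0,0, 0,3.2,0,0,0,0, 0,3.2,0,0,0,0]'; python3 -m jog '[0,0.3,0,0,0,0, 0,0.6,0,0,0,0, 0,0.9,0,0,0,0,0,0.9,0,0,0,0]'; python3 -m jog '[0,0.2,0,0,0,0, 0,0.4,0,0,0,0, 0,0.5,0,0,0,0,0,0.5,0,0,0,0]'
```

```text
clock: 46.37
eef_pos: [475.4, -34.2, 109.3]
eef_rot: [-1.571, -0.0, -1.869]
wrist_force: [0.7, -0.1, -3.1]
finger_gap: 47.5
clock: 46.7
eef_pos: [475.5, -34.2, 108.4]
eef_rot: [-1.571, 0.0, -1.869]
wrist_force: [-1.1, 0.4, -2.3]
finger_gap: 48.0
clock: 47.03
eef_pos: [475.5, -34.2, 108.4]
eef_rot: [-1.571, 0.0, -1.869]
wrist_force: [-4.5, 0.4, 7.2]
finger_gap: 47.7
```

```bash
python3 -m jog '[0,-0.3,0,0,0,0,0,-0.3,0,0,0,0,0,-0.3,0,0,0,0,0,-0.3,0,0,0,0,0,-0.3,0,0,0,0,0,-0.3,0,0,0,0,0,-0.3,0,0,0,0]' 94; python3 -m jog '[0,-10,0,0,0,0, 0,-30,0,0,0,0, 0,-55,0,0,0,0, 0,-80,0,0,0,0, 0,-105,0,0,0,0, 0,-123,0,0,0,0, 0,-130,0,0,0,0, 0,-131,0,0,0,0,0,-131,0,0,0,0]'; python3 -m jog '[20,0,0,0,0,0, 60,0,0,0,0,0, 100,0,0,0,0,0, 140,0,0,0,0,0, 180,0,0,0,0,0, 205,0,0,0,0,0, 215,0,0,0,0,0, 215,0,0,0,0,0,215,0,0,0,0,0]'
python3 - <<'E'
from cell import manip
from h import *
import pickle
q0=pickle.load(open("poses.pkl","rb")); M0=pickle.load(open("m.pkl","rb"))
for n in("scene","side"):
    p=manip.camera(n); cv2.imwrite(f"pics/{n}15.png",p["img"][:,:,::-1])
    for t,q,z in(("jar_wide",(507.,45,0),18),("jar_slim",(475.,-35.,0),18),("pot",(535,279.,0),36),("lid",q0["lid"],0),("dropper",q0["dropper"],0)):
        r=manip.masks_of(t,p)
        if r:
            a=fit(t,z,[(p,r[0]["pixels"].astype(float),np.ones((400,640),bool))],np.array(q,float),False)
            print(n,t,r[0]["score"],a[0].round(1),"px then",M0[n,t][0][2] if M0[n,t] else None,"now",r[0]["xy"])
print(manip.read_state()["wrist_force"])
E
```

```text
clock: 47.62
eef_pos: [475.4, -34.2, 108.2]
eef_rot: [-1.571, 0.0, -1.869]
wrist_force: [0.0, -0.3, -0.6]
finger_gap: 91.0
clock: 48.37
eef_pos: [475.3, -34.2, 238.9]
eef_rot: [-1.571, -0.0, -1.869]
wrist_force: [0.4, 0.7, -0.8]
finger_gap: 94.3
clock: 49.12
eef_pos: [412.3, -239.2, 238.4]
eef_rot: [-1.572, 0.001, -1.869]
wrist_force: [-0.5, -0.2, -0.7]
finger_gap: 93.9
scene jar_wide 0.86 [506.9  45.6   0. ] px then [362.5, 154.7] now [359.4, 157.4]
scene jar_slim 0.57 [593.6 -14.8   0. ] px then [339.3, 129.5] now [333.8, 177.0]
scene pot 0.66 [534.8 280.    0. ] px then [333.6, 167.6] now [456.8, 214.1]
scene lid 0.55 [765.7  62.8   0. ] px then [315.9, 270.4] now [315.6, 271.3]
scene dropper 0.89 [744.2 141.4   0. ] px then [352.6, 271.9] now [353.6, 274.1]
side jar_wide 0.75 [1336.6 -918.4    0. ] px then [337.5, 229.0] now [242.8, 189.7]
side jar_slim 0.64 [476.5 -36.4   0. ] px then [384.6, 208.1] now [384.8, 210.2]
side pot 0.75 [538.9 278.9   0. ] px then None now [227.8, 298.2]
side lid 0.62 [766.   62.8   0. ] px then [245.6, 187.6] now [244.2, 187.0]
side dropper 0.93 [749.7 138.3   0. ] px then [219.4, 199.5] now [219.6, 200.1]
[ 0.52230428 -1.14684675  0.6430655 ]
```

View pics/scene15.png

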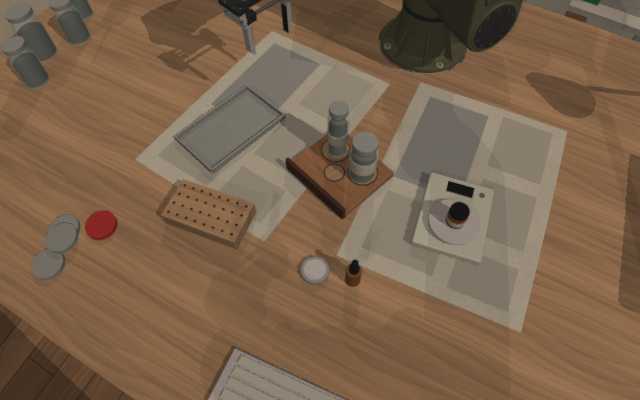

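View pics/side15.png

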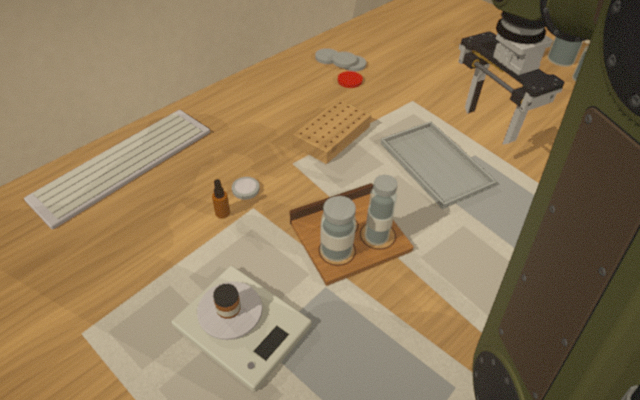

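```bash
python3 -c "
from cell import manip
print(manip.sign_off())"
```

```text
the job is handed in; nothing more can be done
None
```

I moved both jars to the steel tray (slim first, then wide). Then I stood the ink pot on the scale's pan and put each jar back on its own seat. I handed the job in at about 49 s.

**Final positions**
- **Pot:** it stands upright about 1 to 4 mm from the pan's centre, depending on the camera.
- **Wide jar:** it measures about 1 mm from its start position in the scene view.
- **Slim jar:** it measures within about 2 mm of its start position in the side view.
- **Bystanders:** the dropper and loose lid re-measured where they were. I compared the drilled block with its start position only by eye, and it looks unmoved.

**Handling:** the wrist force I read at each set-down was 9 N or less. The gripper is open and clear of everything.

**Checks that disagreed:** two of the final network detections were wrong. "jar_slim" in the scene view landed on the empty back-seat ring, and "jar_wide" in the side view landed on the loose lid. I rejected both, because both pictures show each jar upright at the same pixels as at the start.

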